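# Drift the dowels out of a carrier on the press-out fixture

## Task

Set the aluminium carrier down into the nest of the press-out fixture, pull the ratchet lever to its last notch so that it stays there and clamps the carrier, then with the drift push every bronze dowel that is in the carrier out at the side away from you, so that it lies wholly in the grey catch tray; do not touch the dowels with the gripper. Then press the red release button so that the lever springs fully back, and put the empty carrier upright on the blue mat and the drift on the black mat; leave the tape roll, the parts bin and the stepped setting master where they are.

Things in the scene. Friction and masses are not known exactly. Their poses are not given: they have to be found in the camera images.
- fixture: Fixed press-out fixture; its place and yaw vary. Origin on the bench top under the middle of the nest; x = push direction (away from the robot, yaw within 0.2 rad), y to the left, z up. From -y to +y: blue lever housing, clamp jaw, nest, steel end wall. Behind the nest (+x) is the grey catch tray. Blue housing 78 mm high. The room's shelf overhangs from about 0.1 m behind the nest, 0.25 m up: keep the hand clear.
- nest_floor (a point): Middle of the nest floor, 14 mm up, axes as the fixture: the carrier's underside centre belongs here, bores along x. Flared 8 mm lips in front and behind, 59 mm apart at the floor, 66 at the top (36 mm out at most); 36 mm high end wall at y = +76 mm; the clamp jaw (30 mm high) moves from y = -84 mm (open) to -74 mm with the lever, pressing the carrier to the wall.
- tray_floor (a point): Middle of the raised catch tray's floor, 24 mm above the bench (3 mm below the bottoms of the bores of a seated carrier), axes as the fixture. Inside it runs from x = -40 to +40 mm and y = -72 to +72 mm, walls 20 mm high; three 14 mm high, 3 mm thick dividers make four lanes at y = -51, -17, 17, 51 mm, in line with the bores.
- lever_knob (a point): Centre of the black ball knob (22 mm across) on the clamp lever, about 141 mm above the bench at the start. The lever is a 12 mm round bar turning about a pivot parallel to the fixture's x axis at x = 0, y = -150 mm, z = 62 mm in the fixture's frame; the knob is 80 mm from the pivot.
- clamp_lever (a joint): Angle of the clamp lever in rad. At 0 (released, where a spring, 2 to 5 N at the knob, holds it) it leans 0.15 rad from upright towards the nest (+y of the fixture); it grows as the knob is pulled over to the fixture's -y side. Ratchet notches at 0.27, 0.54 and 0.81 (last); stop at 0.92. Let go past a notch it falls back to that notch and stays there, until the release button is pressed.
- button_top (a point): Centre of the top of the red release button (20 mm across, 84 mm above the bench), on the blue post in front of the lever (fixture x = -42 mm, y = -150 mm).
- release (a joint): How far the release button is pressed, m: 0 out, 0.008 fully down. 2 to 6 N; pressing it 6 mm or more frees the lever, which springs back to 0. It springs up again when let go.
- carrier: Loose aluminium carrier block, 52 (x) x 150 (y) x 52 mm, 0.45 kg, starts on the blue mat, never more than 0.8 rad of yaw from the world frame. Origin at the centre of its underside. Four bores of 25 mm run right through along x, at y = -51, -17, 17, 51 mm, axes 26 mm above its underside. On top stands a black grip rib 50 (x) x 22 (y) mm, from 52 to 91 mm above the underside. Symmetric under a half turn.
- carrier_grip (a point): A point in the grip rib, on its middle, 75 mm above the carrier's underside.
- dowel1_center (a point): Centre of bronze dowel 1, 22 mm diameter, 50 mm long, along its x axis, 60 g; starts within the carrier's bore at carrier y = -51 mm, lying on the bottom of the bore with its ends about flush, held only by its weight. Two to four of the dowels are present; the bore of an absent one is empty.
- dowel2_center (a point): Centre of bronze dowel 2, 22 mm diameter, 50 mm long, along its x axis, 60 g; starts within the carrier's bore at carrier y = -17 mm, lying on the bottom of the bore with its ends about flush, held only by its weight. Two to four of the dowels are present; the bore of an absent one is empty.
- dowel3_center (a point): Centre of bronze dowel 3, 22 mm diameter, 50 mm long, along its x axis, 60 g; starts within the carrier's bore at carrier y = 17 mm, lying on the bottom of the bore with its ends about flush, held only by its weight. Two to four of the dowels are present; the bore of an absent one is empty.
- dowel4_center (a point): Centre of bronze dowel 4, 22 mm diameter, 50 mm long, along its x axis, 60 g; starts within the carrier's bore at carrier y = 51 mm, lying on the bottom of the bore with its ends about flush, held only by its weight. Two to four of the dowels are present; the bore of an absent one is empty.
- drift_grip (a point): Centre of the drift's orange square handle (50 mm long along x, 28 x 28 mm), 14 mm above its underside. From the handle's front a steel rod of 14 mm diameter and 88 mm length runs along the drift's +x on the handle's axis. 0.16 kg. Starts lying on the black mat, rod pointing away from the robot within 0.6 rad.
- drift_tip (a point): Tip of the drift's rod, 113 mm from the handle's centre.
- carrier_mat: Blue mat, fixed, 170 (x) x 190 (y) x 3 mm; origin at the centre of its underside. Lies left or right of the fixture.
- tool_mat: Black mat, fixed, 170 (x) x 190 (y) x 3 mm; origin at the centre of its underside; on the other side of the fixture.
- tape_roll: Bystander: brown tape roll, 66 mm across, 18 mm high; origin at the centre of its underside.
- parts_bin: Bystander: blue open parts bin, 68 x 96 x 47 mm; origin at the centre of its underside.
- setting_master: Bystander: stepped steel cylinder, 30 mm across, 43 mm high; origin at the centre of its underside.
Mind the look-alikes: they are no part of the job. There is more than one size of the carrier; the one meant has the size given above.

How it is judged:
By the outcome, as a careful person would: the job done as asked, in the order asked, and still so for the second after the job is handed in, with the robot touching nothing.
Of dowel1, dowel2, dowel3, dowel4 only 2 to 4 are there at a start; the rules pass over those that are not, and their reading is None.
At some moment in a run one of drift may be knocked a few centimetres aside while the robot is not near it.
It also fails if it takes over 208 s, if anything falls off the work surface, if the arm or the gripper's body presses on something with over 40 N, if the wrist force passes 120 N, or if a joint passes its speed limit or range.

## Robot

A 6-joint arm with a two-finger parallel gripper is mounted at the origin on a cart in front of the work surface, level with it; the furniture and walls round the work are solid. World frame = base frame: x ahead of the robot, y to its left, z up, the work surface at z = 0. Lengths are in m, angles in rad, forces in N, time in s.
With the tool pointing down it reaches from about 0.375 to 0.9 m from the base axis. Payload 3.1 kg.
Tool frame: the origin (TCP) lies midway between the tips of the shut fingers; the grasp point (between the pads) lies 19 mm behind it; x points along the fingers, z is the direction in which the jaws open and shut, and the axes are right-handed (so a half turn about x gives the same grasp; the last joint's range is limited). The gripper opens to 85 mm and grips with 20 to 120 N. Pads are 22 mm wide; open, the fingers measure 114 mm over their backs; the gripper's body (76 mm by 85 mm) begins 54 mm behind the grasp point. The pads swing forward as they close: fully open they stand 13 mm farther back than shut.
Start: joints at [0.982, 0.527, 1.433, -0, 1.181, -0.178], TCP at [0.25, 0.573, 0.192] pointing down, gripper open.
Joint ranges: [-3.08, 3.08], [-0.75, 2.2], [0.22, 2.44], [-1.43, 4.57], [0, 2.65], [-2.85, 2.85]. Speed limits (rad/s): [2.79, 2.79, 3.14, 3.14, 3.14, 3.14].

## Interface

Orientations are given as a unit quaternion [x, y, z, w].
In Python, from station import status, snapshot, camera_params, ticket gives the robot as it stands.
- The arm moves only by the tool arm_command, never from a script. Its argument "series" is a list that holds one entry, the list of rows, each a list of 4 numbers: the shift along the tool's x, y, z in mm, then the turn about the tool's x in rad. A call has 1 to 10 rows; each row shifts and turns the commanded pose from where the row before left it, along the tool's axes as they then stand; what a row does not reach is not made up. A row lasts 1/10 s, in which the tool goes at most 50 mm and 8.59 degrees, less where a joint would pass 70% of its speed; a pose out of reach is approached as far as the arm can. A call is refused whole if a number of a shift passes 50 or a number of a turn 0.15, either way. A call with a gripper value outside its range is refused whole. "jaw" is the opening in per cent of the stroke, from 0 (shut) to 100 (fully open), set as the call begins (left out, the last holds). The fingers move at their own pace and stop on an object; "force" is the grip in N (left out, the last holds). Time passes only in rows, so rows that do not move let the fingers close. It gives the time, the measured TCP pose, the force and the opening at its end, in the units of the state.
- status.sense(): the state, without advancing time (a new reading comes with each control period).
- snapshot(name): name is "side" or "top" or "wrist"; returns the picture (420x560x3 uint8, red, green, blue); there is no depth.
- camera_params(name): a dict with "fovy" (degrees; the focal length in pixels is half the picture's height over the tangent of half this angle, whatever the lens; pixels are square), "cx", "cy" (the principal point, pixels), "extrinsics" (4x4, takes a point from camera to world coordinates); the wrist camera has in their place "mount" (4x4, takes a point from camera to tool coordinates, whose origin is the TCP and whose axes are the tool frame's). Camera axes: x right, y down, z forward; pixel columns grow to the right and rows downward; lengths in m; the calibration is good to about 2 mm. A picture is of the moment at which its call begins: read the wrist's pose just before it. camera_params takes no time and is no camera call.
- ticket.sign_off(): hands the job in, once; it reports no verdict.
The state is a dict: "t": time; "q": joint angles; "qd": joint speeds; "tau": joint torques, N m; "tcp_pos": TCP position; "tool_rot": TCP orientation; "force": force on the tool from outside, world axes, zero at the start; "ft_torque": the same for the moment, N m; "finger_gap": opening from 0.0 (shut) to 1.0 (fully open).
Only numpy, scipy, OpenCV 4.12 (cv2) and the standard library are available. Lean on these libraries where they do the work, as an engineer would, in place of code of your own. Each camera call takes 0.05 s, during which the arm holds its last target. There are 200 camera calls.

## Working session

There is one attempt and no reset: what is moved stays moved. The work goes in short steps, Python scripts to look and compute and a tool call to move; the robot and the scene stay as the last step left them, time stands still between calls to the robot, and variables do not carry over. Pictures are saved under pics/ and viewed, about 12 in all and at most 16, crops included, and the job is handed in when it is done.

Besides the shell and the picture viewer there is one more tool, called after "Call:" as name([rows], argument=value, ...), one row to a line, values as JSON. arm_command: Moves the arm, as the interface text tells. Its arguments: {"type":"object","properties":{"series":{"type":"array"},"jaw":{"type":"number"},"force":{"type":"number"}},"required":["series"]}

```bash
ls; mkdir -p pics
python3 - <<'E'
from station import status, snapshot, camera_params
import cv2,numpy as np
s=status.sense(); print({k:np.round(v,3).tolist() for k,v in s.items()})
for n in ['side','top','wrist']:
    p=camera_params(n); print(n,{k:np.round(v,4).tolist() for k,v in p.items()})
    cv2.imwrite(f'pics/a_{n}.png',snapshot(n)[:,:,::-1])
E
```

```text
pics
{'t': 0.0, 'q': [0.981, 0.528, 1.434, 0.0, 1.181, -0.178], 'qd': [-0.0, 0.001, 0.001, -0.002, 0.0, -0.001], 'tau': [-0.001, -44.235, -17.803, -0.0, 0.008, -0.0], 'tcp_pos': [0.249, 0.572, 0.191], 'tool_rot': [-0.388, 0.592, 0.387, 0.591], 'force': [0.555, 0.123, -0.618], 'ft_torque': [-0.022, -0.01, -0.049], 'finger_gap': 0.999}
side {'fovy': 44.3378, 'cx': 283.414, 'cy': 209.7236, 'extrinsics': [[-0.9998, 0.0043, -0.0214, 0.5742], [0.0215, 0.3718, -0.9281, 1.5264], [0.0039, -0.9283, -0.3718, 0.7071], [0.0, 0.0, 0.0, 1.0]]}
top {'fovy': 54.2373, 'cx': 282.2843, 'cy': 209.2258, 'extrinsics': [[-0.0195, -0.9945, 0.1029, 0.4352], [-0.9998, 0.0196, -0.0005, 0.0024], [-0.0015, -0.1028, -0.9947, 1.2859], [0.0, 0.0, 0.0, 1.0]]}
wrist {'fovy': 62.4844, 'cx': 277.0837, 'cy': 214.1195, 'mount': [[0.0004, -0.3287, 0.9444, -0.1824], [0.0003, -0.9444, -0.3287, 0.0855], [1.0, 0.0004, -0.0003, -0.0002], [0.0, 0.0, 0.0, 1.0]]}
```

View pics/a_top.png

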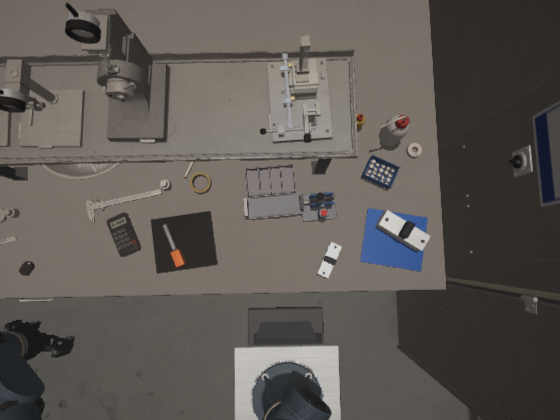

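View pics/a_side.png

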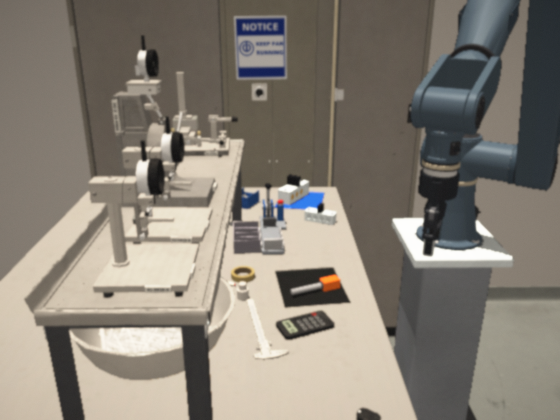

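The top view shows the blue mat with the large carrier at (403,231), a smaller look-alike at (330,260) off the mat, the fixture nest at (273,207), the tray at (271,180), the lever and button at (322,205), and the drift on the black mat at (173,245). The carrier on the blue mat is the one meant; I'll check this by measuring it.

```bash
cat > h.py <<'E'
import numpy as np, cv2
from scipy.spatial.transform import Rotation as R
from station import status, snapshot, camera_params
def cam(name, s=None):
    p=camera_params(name)
    f=210/np.tan(np.radians(p['fovy'])/2)
    if 'mount' in p:
        s=s or status.sense(); T=np.eye(4); T[:3,:3]=R.from_quat(s['tool_rot']).as_matrix(); T[:3,3]=s['tcp_pos']
        E=T@np.array(p['mount'])
    else: E=np.array(p['extrinsics'])
    return f,p['cx'],p['cy'],E
def ray(c,uv):
    f,cx,cy,E=c; return E[:3,3],E[:3,:3]@np.array([(uv[0]-cx)/f,(uv[1]-cy)/f,1])
def onz(c,uv,z):
    o,d=ray(c,uv); return o+d*(z-o[2])/d[2]
def proj(c,P):
    f,cx,cy,E=c; P=np.atleast_2d(P); q=(P-E[:3,3])@E[:3,:3]; return np.c_[cx+f*q[:,0]/q[:,2],cy+f*q[:,1]/q[:,2]]
def shot(name,fn):
    s=status.sense(); im=snapshot(name)[:,:,::-1].copy(); cv2.imwrite('pics/'+fn,im)
    np.savez('pics/'+fn+'.npz',tcp_pos=s['tcp_pos'],tool_rot=s['tool_rot']); return im
def old(fn):
    d=np.load('pics/'+fn+'.npz'); return cam('wrist',dict(d))
def tool():
    s=status.sense(); return np.array(s['tcp_pos']),R.from_quat(s['tool_rot'])
def go(P,axis_z=None):
    """shift in tool axes (mm) to TCP target P; turn about tool x so tool z -> axis_z (mod pi)"""
    p,r=tool(); d=r.inv().apply(np.array(P)-p)*1000; a=None
    if axis_z is not None:
        v=r.inv().apply(axis_z); a=np.arctan2(-v[1],v[2]); a=(a+np.pi/2)%np.pi-np.pi/2
    return np.round(d,1),a, 'axes x,y,z in world:',np.round(r.as_matrix().T,3).tolist()
E
python3 - <<'E'
from h import *
c=cam('top'); im=cv2.imread('pics/a_top.png')
for n,uv,z in [('carrier top',(403,231),.055),('small',(330,260),.03),('nest',(273,207),.05),('tray',(271,180),.03),('button',(323,213),.084),('knob?',(320,197),.14),('handle',(178,258),.02),('tip',(167,226),.02),('bluemat',(394,239),.003),('blackmat',(184,242),.003)]:
    print(n,np.round(onz(c,uv,z),3))
a=cv2.resize(im[155:285,235:435],None,fx=4,fy=4,interpolation=cv2.INTER_CUBIC); cv2.imwrite('pics/b.png',a)
E
```

```text
carrier top [ 0.49  -0.359  0.055]
small [ 0.407 -0.14   0.03 ]
nest [0.57 0.03 0.05]
tray [0.657 0.035 0.03 ]
button [ 0.546 -0.118  0.084]
knob? [ 0.586 -0.105  0.14 ]
handle [0.422 0.325 0.02 ]
tip [0.521 0.359 0.02 ]
bluemat [ 0.468 -0.345  0.003]
blackmat [0.471 0.31  0.003]
```

View pics/b.png

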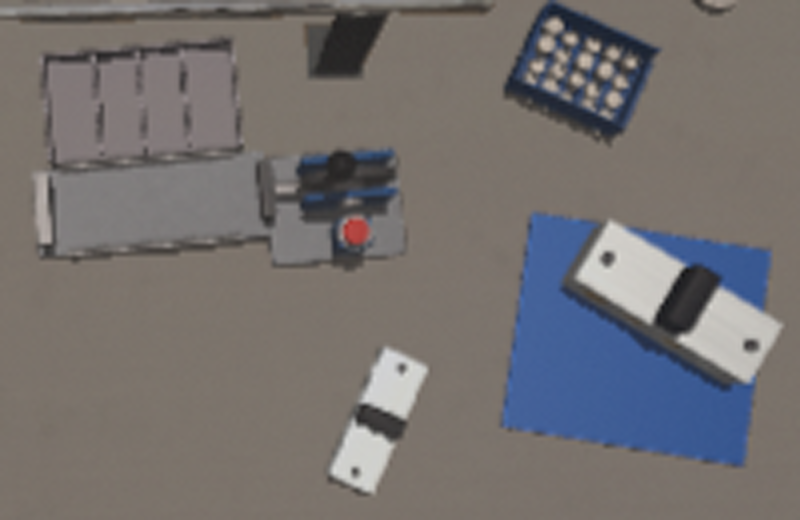

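Run:
```python
from h import *
print(go([0.48,0.02,0.28],[0,1,0]))
```

```text
(array([ -88.7, -432.2, -414.5]), np.float64(-0.4107723986033691), 'axes x,y,z in world:', [[-0.001, -0.001, -1.0], [-0.917, 0.399, 0.0], [0.399, 0.917, -0.002]])
```

Call:
arm_command([
  [[-22,0,0,-0.103],[-22,0,0,-0.103],[-22,0,0,-0.103],[-22,0,0,-0.102],[0,-18,-43,0],[0,-18,-43,0],[0,-18,-43,0],[0,-18,-43,0],[0,-18,-43,0],[0,-18,-43,0]],
], jaw=100)

```text
t: 1.15
tcp_pos: [0.3577, 0.3132, 0.2794]
tool_rot: [0.5, -0.5, -0.5, -0.5]
force: [0.2, -0.1, 0.7]
finger_gap: 1.003
```

Call:
arm_command([
  [[0,-18,-43,0],[0,-18,-43,0],[0,-18,-43,0],[0,-18,-43,0],[0,-18,-43,0],[0,-18,-43,0],[0,-16,-36,0],[0,0,0,0],[0,0,0,0],[0,0,0,0]],
])

```text
t: 2.15
tcp_pos: [0.4807, 0.022, 0.2792]
tool_rot: [-0.5, 0.5, 0.501, 0.5]
force: [0.8, 0.5, -0.0]
finger_gap: 0.999
```

Run:
```python
from h import *
shot('wrist','c.png'); print(go([0.46,-0.359,0.25],[np.sin(.5),np.cos(.5),0]))
```

```text
(array([  29.1,   21.4, -381.3]), np.float64(0.5017238470439116), 'axes x,y,z in world:', [[-0.001, 0.001, -1.0], [-1.0, -0.002, 0.001], [-0.002, 1.0, 0.001]])
```

View pics/c.png

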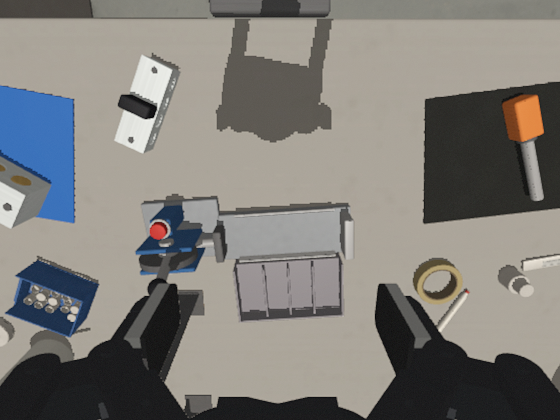

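The wrist view shows the whole fixture: button (158,230), jaw (219,240), nest (285,232), end wall (348,235), tray (289,288). The drift handle is at (523,117) and its tip at (537,197). I'll crop the fixture and measure it.

Run:
```python
from h import *
im=cv2.imread('pics/c.png'); a=cv2.resize(im[185:330,130:365],None,fx=3.4,fy=3.4,interpolation=cv2.INTER_CUBIC); cv2.imwrite('pics/d.png',a)
```

```text
(no output)
```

View pics/d.png

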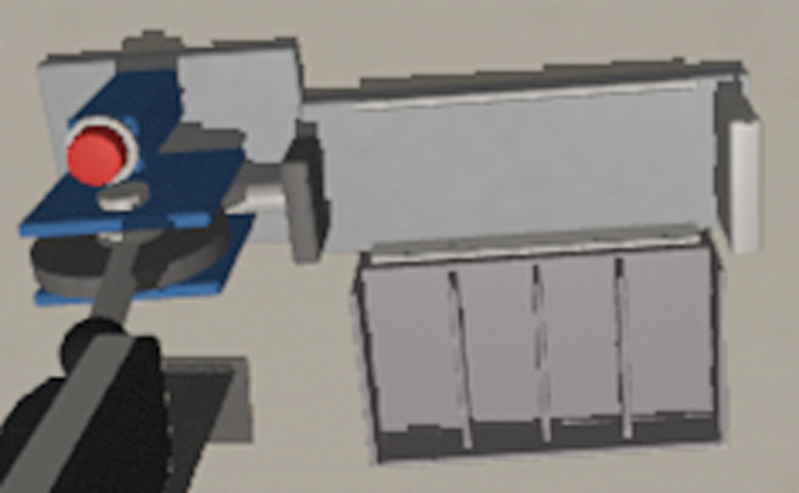

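```bash
cat > fix.py <<'E'
from h import *
from scipy.optimize import least_squares
c=old('c.png'); U=lambda p:(130+p[0]/3.4-.35,185+p[1]/3.4-.35)
pts=[((97,155),(-.042,-.150,.084))]
for y,a,b in [(-.034,(453,270),(467,447)),(0,(537,265),(546,440)),(.034,(619,258),(627,437))]:
    pts+=[(a,(None,y,.038)),(b,(None,y,.038))]
lip=[((358,106),(697,84)),((372,262),(700,242))]
def F(v):
    x,y,t=v; r=[]; cs,sn=np.cos(t),np.sin(t)
    for uv,(fx,fy,z) in pts:
        w=onz(c,U(uv),z); d=w[:2]-[x,y]; l=np.array([cs*d[0]+sn*d[1],-sn*d[0]+cs*d[1]])
        if fx is not None: r.append(l[0]-fx)
        r.append(l[1]-fy)
    return np.array(r)
s=least_squares(F,[.57,.03,0])
if __name__=='__main__':
    print('fixture',s.x,np.round(F(s.x)*1000,1)); x,y,t=s.x; Rm=np.array([[np.cos(t),-np.sin(t)],[np.sin(t),np.cos(t)]])
    for n,uv,z in [('wall',(734,121),.05),('wall',(736,252),.05),('lipF',(358,106),.022),('lipF',(697,84),.022),('lipB top',(372,262),.022),('lipB',(700,242),.022),('lipBbase',(372,252),.014),('lipBbase',(700,235),.014),('trayfar',(378,432),.024),('trayfar',(720,412),.024),('nestfront',(310,95),.014),('jaw',(287,165),.044),('traycorner',(375,463),.044),('tr',(722,440),.044)]:
        w=onz(c,U(uv),z); print(n,np.round(Rm.T@(w[:2]-[x,y])*1000,1))
    # drift & small
    h=onz(c,(523,117),.02); print('handle',h,'tip',onz(c,(537,197),.017)); print('smallcar', onz(c,(137,105),.06))
E
python3 fix.py
```

```text
fixture [0.57938031 0.0346261  0.05965739] [ 0.   0.4  0.3  0.3  0.1 -0.1 -1.1  0.1]
wall [-28.8  76.2]
wall [25.4 77.3]
lipF [-33.3 -67.2]
lipF [-34.6  66.8]
lipB top [ 35.4 -68.2]
lipB [34.2 67.8]
lipBbase [ 34.8 -68.9]
lipBbase [35.  69.1]
trayfar [116.7 -73. ]
trayfar [115.2  75.9]
nestfront [-36.3 -87.2]
jaw [-18.6 -93.4]
traycorner [118.  -72.4]
tr [115.2  73.2]
handle [0.42154536 0.32484565 0.02      ] tip [0.52483638 0.3697418  0.017     ]
smallcar [ 0.40687359 -0.13296338  0.06      ]
```

Call:
arm_command([
  [[0,0,-25,0],[0,0,-45,0],[0,0,-45,0],[0,0,-45,0],[0,0,-45,0],[0,0,-45,0],[0,0,-45,0],[0,0,-35,0],[0,0,-20,0],[0,0,0,0]],
])

```text
t: 3.2
tcp_pos: [0.482, -0.33, 0.2792]
tool_rot: [-0.5, 0.5, 0.5, 0.5]
force: [0.3, -0.2, -0.2]
finger_gap: 0.998
```

Run:
```python
from h import *
import time
print(status.sense()['tcp_pos'],status.sense()['qd'])
im=shot('wrist','e.png'); cv2.imwrite('pics/e2.png',cv2.resize(im[60:330,150:480],None,fx=2.2,fy=2.2,interpolation=cv2.INTER_CUBIC))
```

```text
[ 0.4820378  -0.33001135  0.27921256] [ 0.0407008  -0.02839603  0.05143794  0.02801302  0.02176336  0.01653874]
```

View pics/e2.png

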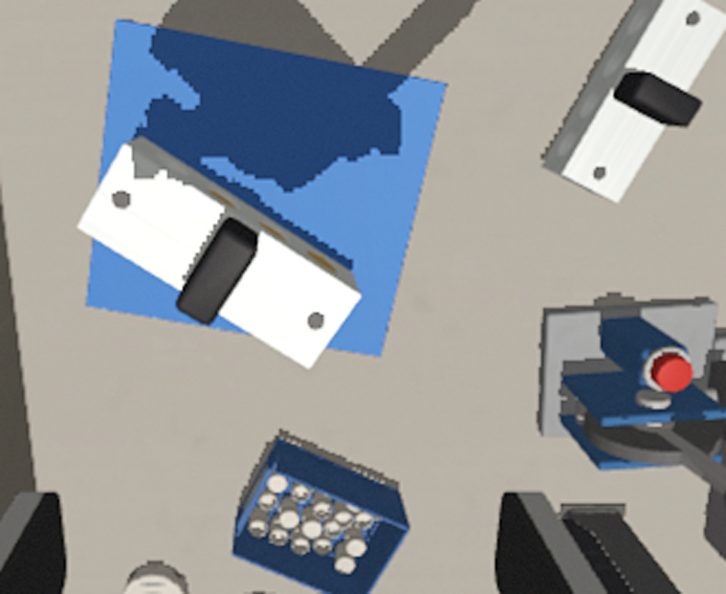

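Run:
```python
from h import *
c=old('e.png'); U=lambda p:(150+p[0]/2.2-.27,60+p[1]/2.2-.27)
P=np.array([onz(c,U(p),.055)[:2] for p in [(78,227),(131,145),(360,295),(310,368)]])
for i in range(4): print(P[i],'len',np.linalg.norm(P[i]-P[(i+1)%4]))
C=P.mean(0); d=(P[0]+P[1]-P[2]-P[3]); yaw=np.arctan2(d[1],d[0])+np.pi/2   # d points to -y
d2=(P[0]+P[3]-P[1]-P[2]);print('C',C,'yaw',yaw, 'yaw x', np.arctan2(d2[1],d2[0]))
print('holes mid',(onz(c,U((122,199)),.055)+onz(c,U((316,320)),.055))/2)
rib=np.array([onz(c,U(p),.094)[:2] for p in [(234,220),(256,232),(208,322),(180,304)]]); print('rib',rib.mean(0))
M=np.array([onz(c,U(p),.003)[:2] for p in [(116,20),(448,84),(380,355),(87,305)]]);print('mat',M.mean(0),M, np.linalg.norm(M[0]-M[1]))
a=yaw; print(go([C[0],C[1],.003+.075-.019+.06],[-np.sin(a),np.cos(a),0]))
q=proj(c,[0,0,0])
im=cv2.imread('pics/e.png'); cv2.imwrite('pics/e3.png',cv2.resize(im[115:190,195:320],None,fx=6,fy=6,interpolation=cv2.INTER_CUBIC).clip(0,110)*2)
```

```text
[ 0.47375922 -0.4387515 ] len 0.053052694454857184
[ 0.43091011 -0.40746984] len 0.14602939850086577
[ 0.51175968 -0.2858642 ] len 0.051166992724554945
[ 0.55512268 -0.31302504] len 0.14975698573213134
C [ 0.49288792 -0.36127765] yaw -0.5804775128323998 yaw x -0.5957337928161487
holes mid [ 0.49253792 -0.36204035  0.055     ]
rib [ 0.48800814 -0.36032088]
mat [ 0.46716946 -0.34325771] [[ 0.36769512 -0.42135838]
 [ 0.40155893 -0.23425133]
 [ 0.56647917 -0.2660534 ]
 [ 0.53294463 -0.45136771]] 0.1901468006496524
(array([160.1, -11.1, -33.5]), np.float64(0.5806764687194321), 'axes x,y,z in world:', [[-0.001, 0.002, -1.0], [-1.0, -0.0, 0.001], [-0.0, 1.0, 0.002]])
```

View pics/e3.png

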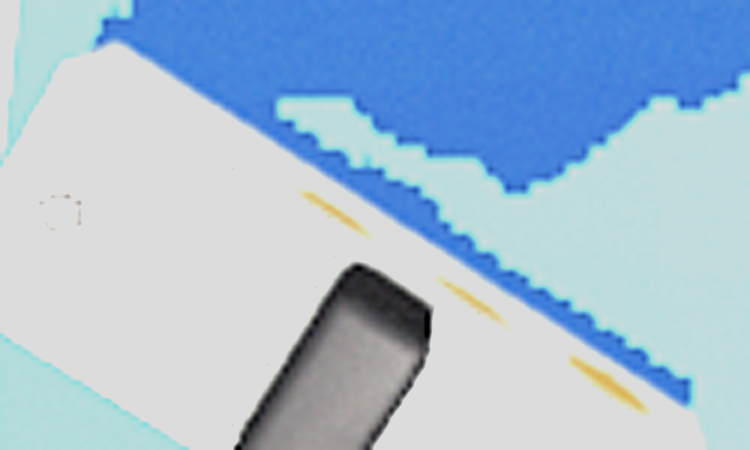

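Measured 52 x ~149 mm, so this is the right carrier. Bronze shows in three bores (y = -17, +17, +51), and the one at -51 looks empty. Next I'll approach the rib.

Call:
arm_command([
  [[15,-3,-8,0.146],[20,-3,-8,0.146],[20,-3,-8,0.146],[20,-3,-8,0.147],[10,0,0,0],[0,0,0,0],[0,0,0,0]],
])

```text
t: 3.95
tcp_pos: [0.487, -0.361, 0.1952]
tool_rot: [-0.336, 0.622, 0.336, 0.622]
force: [0.4, -0.6, -0.0]
finger_gap: 1.0
```

Run:
```python
from h import *
shot('wrist','f.png')
im=cv2.imread('pics/f.png'); cv2.imwrite('pics/f.png',im)
a=-.585; print(go([.4915,-.3615,.061],[-np.sin(a),np.cos(a),0]))
```

```text
(array([134.7,  -3.3,   2.5]), np.float64(0.0030594813874524895), 'axes x,y,z in world:', [[0.001, -0.001, -1.0], [-0.835, 0.55, -0.002], [0.55, 0.835, -0.0]])
```

View pics/f.png

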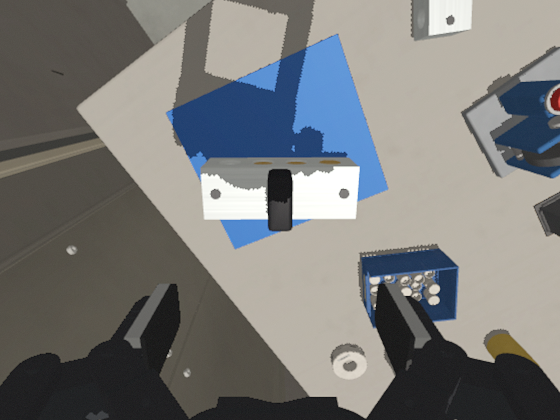

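The wrist view shows the carrier square to the tool, with top corners (204,168), (356,167), (357,218), (205,219). Three bores are bronze, at u=262, 297 and 330, and the left one at u=228 is empty.

Run:
```python
from h import *
c=old('f.png')
P=np.array([onz(c,p,.055) for p in [(203,167.5),(356,167),(357,218.5),(204.5,220)]]); C=P.mean(0); d=P[1]+P[2]-P[0]-P[3]
print(C, 'yaw',np.arctan2(-d[0],d[1]), 'holes',(onz(c,(215,193),.055)+onz(c,(344,193),.055))/2, 'rib',onz(c,(280,200),.094))
a=np.arctan2(-d[0],d[1]);print(go([C[0],C[1],.061],[-np.sin(a),np.cos(a),0]))
```

```text
[ 0.49351659 -0.36217783  0.055     ] yaw -0.5738952308411998 holes [ 0.49242766 -0.36216189  0.055     ] rib [ 0.48853351 -0.3594097   0.094     ]
(array([134.7,  -5.4,   3. ]), np.float64(-0.008045274712234374), 'axes x,y,z in world:', [[0.001, -0.001, -1.0], [-0.835, 0.55, -0.002], [0.55, 0.835, -0.0]])
```

Call:
arm_command([
  [[20,-4.5,2.5,0],[30,0,0,0],[30,0,0,0],[25,0,0,0],[20,0,0,0],[9,0,0,0],[0,0,0,0],[0,0,0,0]],
])

```text
t: 4.8
tcp_pos: [0.4924, -0.3634, 0.0618]
tool_rot: [-0.336, 0.623, 0.334, 0.623]
force: [-0.6, -0.2, 0.2]
finger_gap: 1.002
```

Call:
arm_command([
  [[0,0,0,0],[0,0,0,0],[0,0,0,0],[0,0,0,0],[0,0,0,0],[0,0,0,0],[0,0,0,0],[0,0,0,0]],
], jaw=0, force=80)

```text
t: 5.6
tcp_pos: [0.4915, -0.3627, 0.0604]
tool_rot: [-0.335, 0.623, 0.335, 0.623]
force: [1.1, -0.6, -0.2]
finger_gap: 0.0
```

Run:
```python
from h import *
print(status.sense()['finger_gap'])
im=shot('wrist','g.png'); cv2.imwrite('pics/g2.png',im)
```

```text
9.460358440434127e-05
```

View pics/g2.png

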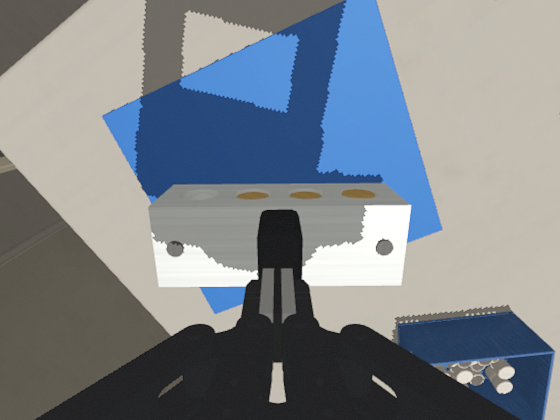

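Run:
```python
from h import *
c=old('g.png'); C=np.array([.4927,-.362]); a=-.578
ex=np.array([np.cos(a),np.sin(a)]); ey=np.array([-ex[1],ex[0]])
def pt(x,y,z): return np.r_[C+ex*x+ey*y,z+.003]
print('tcp',proj(c,np.array(status.sense()['tcp_pos'])), 'grasp', proj(c,np.array(status.sense()['tcp_pos'])+[0,0,.019]))
print('top corners',proj(c,[pt(x,y,.052) for x in(-.026,.026) for y in(-.075,.075)]).round().tolist())
print('rib top',proj(c,[pt(x,y,.091) for x in(-.025,.025) for y in(-.011,.011)]).round().tolist())
print('rib base',proj(c,[pt(x,y,.052) for x in(-.025,.025) for y in(-.011,.011)]).round().tolist())
im=cv2.imread('pics/g.png'); cv2.imwrite('pics/g3.png',(cv2.resize(im[195:345,200:360],None,fx=4,fy=4,interpolation=cv2.INTER_CUBIC).astype(float)*2.2).clip(0,255))
```

```text
tcp [[277.62175845 250.04901267]] grasp [[277.66105395 265.43463638]]
top corners [[148.0, 206.0], [411.0, 205.0], [159.0, 286.0], [401.0, 285.0]]
rib top [[256.0, 233.0], [304.0, 233.0], [259.0, 324.0], [302.0, 323.0]]
rib base [[260.0, 207.0], [299.0, 207.0], [262.0, 284.0], [298.0, 284.0]][ WARN:0@0.554] global loadsave.cpp:1063 imwrite_ Unsupported depth image for selected encoder is fallbacked to CV_8U.
```

View pics/g3.png

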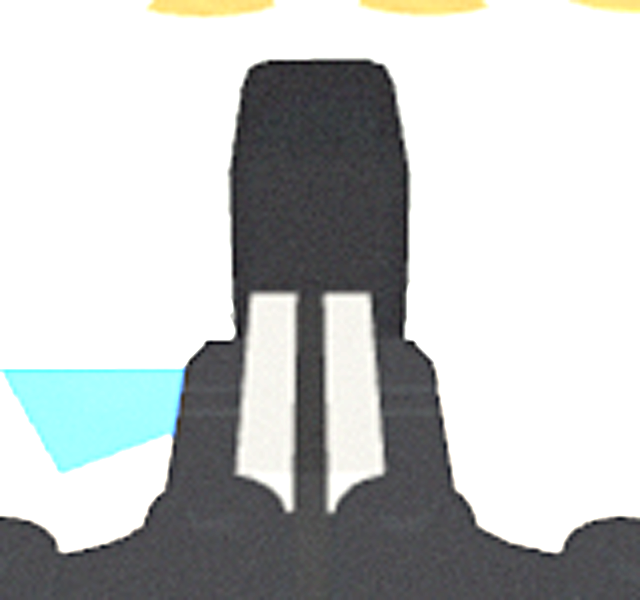

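Run:
```python
from h import *
c=cam('side'); p=np.array([.249,.572,.191])
for dz in (0,.013,.043,.056): print(dz,proj(c,p+[0,0,dz]).round(1))
im=cv2.imread('pics/a_side.png'); print(im[190:275:3,424:440:3].mean(2).astype(int).tolist())
```

```text
0 [[427.2 268.1]]
0.013 [[427.9 262.6]]
0.043 [[429.5 249.8]]
0.056 [[430.1 244.1]]
[[31, 31, 28, 30, 29, 31], [30, 30, 32, 31, 30, 28], [43, 30, 30, 31, 29, 27], [125, 82, 31, 29, 30, 29], [126, 50, 32, 30, 31, 28], [108, 30, 38, 33, 37, 32], [73, 42, 86, 116, 67, 31], [75, 67, 148, 147, 79, 40], [84, 37, 72, 68, 39, 30], [81, 39, 69, 57, 33, 29], [99, 36, 48, 43, 30, 35], [55, 33, 37, 34, 35, 53], [45, 34, 33, 33, 39, 50], [36, 51, 31, 32, 34, 38], [38, 53, 27, 31, 29, 42], [46, 60, 72, 40, 27, 48], [48, 32, 34, 33, 38, 55], [104, 30, 29, 90, 191, 120], [117, 28, 30, 101, 105, 119], [92, 27, 33, 133, 190, 128], [74, 29, 38, 177, 252, 252], [81, 40, 52, 208, 252, 253], [242, 218, 194, 247, 252, 252], [247, 246, 246, 246, 245, 245], [166, 165, 163, 161, 162, 164], [158, 159, 155, 156, 155, 156], [109, 111, 107, 107, 106, 107], [89, 92, 92, 92, 91, 92], [89, 92, 89, 90, 92, 93]]
```

The fingers shut with nothing between them. Working the wrist and side views back, the real fingertips sit about 43 mm behind the reported TCP, so they closed above the rib. I'll check with a gentle touch of the shut tips on the rib top (z = 0.094), expecting contact at a reported z of about 0.051.

Call:
arm_command([
  [[2,0,0,0],[2,0,0,0],[0,0,0,0]],
])

```text
t: 5.95
tcp_pos: [0.4913, -0.3625, 0.0561]
tool_rot: [-0.334, 0.623, 0.335, 0.623]
force: [-0.8, -0.2, -1.1]
finger_gap: 0.002
```

Call:
arm_command([
  [[1,0,0,0],[1,0,0,0],[1,0,0,0]],
])

```text
t: 6.25
tcp_pos: [0.4916, -0.3628, 0.0543]
tool_rot: [-0.335, 0.623, 0.335, 0.623]
force: [-3.0, 1.6, 10.8]
finger_gap: 0.0
```

Call:
arm_command([
  [[1,0,0,0],[1,0,0,0],[0,0,0,0]],
])

```text
t: 6.55
tcp_pos: [0.4916, -0.3629, 0.0543]
tool_rot: [-0.335, 0.623, 0.334, 0.623]
force: [-3.0, 1.5, 15.7]
finger_gap: 0.001
```

Contact came at reported z = 0.0545, so the real tips are 40 mm behind the reported TCP (OFF = 40 mm, and reported z = real tip z - 0.040). I'll rise, open, and descend to reported z = 0.020.

Call:
arm_command([
  [[-10,0,0,0],[-20,0,0,0],[0,0,0,0],[0,0,0,0],[0,0,0,0],[0,0,0,0],[0,0,0,0],[0,0,0,0]],
], jaw=100)

```text
t: 7.35
tcp_pos: [0.4914, -0.3626, 0.081]
tool_rot: [-0.334, 0.623, 0.335, 0.623]
force: [-0.5, -0.0, 0.1]
finger_gap: 0.997
```

Call:
arm_command([
  [[15,-1,0,0],[20,0,0,0],[15,0,0,0],[10,0,0,0],[2,0,0,0],[0,0,0,0],[0,0,0,0]],
])

```text
t: 8.05
tcp_pos: [0.4928, -0.3637, 0.02]
tool_rot: [-0.335, 0.623, 0.334, 0.623]
force: [-0.5, -0.3, 0.2]
finger_gap: 1.001
```

Call:
arm_command([
  [[0,0,0,0],[0,0,0,0],[0,0,0,0],[0,0,0,0],[0,0,0,0],[0,0,0,0],[0,0,0,0],[0,0,0,0]],
], jaw=0, force=80)

```text
t: 8.85
tcp_pos: [0.493, -0.3632, 0.0201]
tool_rot: [-0.335, 0.623, 0.334, 0.623]
force: [1.0, 1.7, 5.6]
finger_gap: 0.245
```

Call:
arm_command([
  [[-3,0,0,0],[-7,0,0,0],[-12,0,0,0],[-17,0,0,0],[-20,0,0,0],[-20,0,0,0],[-18,0,0,0],[-14,0,0,0],[-9,0,0,0],[-4,0,0,0]],
])

```text
t: 9.85
tcp_pos: [0.4925, -0.3635, 0.1444]
tool_rot: [-0.335, 0.623, 0.334, 0.623]
force: [0.1, 0.1, -7.1]
finger_gap: 0.245
```

Call:
arm_command([
  [[0,0,0,-0.02],[0,0,0,-0.05],[0,0,0,-0.08],[0,0,0,-0.1],[0,0,0,-0.1],[0,0,0,-0.1],[0,0,0,-0.09],[0,0,0,-0.06],[0,0,0,-0.03],[0,0,0,0]],
])

```text
t: 10.85
tcp_pos: [0.492, -0.3629, 0.1426]
tool_rot: [-0.511, 0.489, 0.512, 0.489]
force: [-0.2, 0.1, -7.6]
finger_gap: 0.248
```

Run:
```python
from h import *
a=.0597; print(status.sense()['finger_gap'],go([.47,.0346,.15],[-np.sin(a),np.cos(a),0]))
```

```text
0.2478094787118572 (array([ -6.8,   4. , 398.1]), np.float64(-0.01448388754441643), 'axes x,y,z in world:', [[-0.001, 0.001, -1.0], [-0.999, -0.045, 0.001], [-0.045, 0.999, 0.001]])
```

Call:
arm_command([
  [[0,0,5,-0.007],[0,0,11,-0.007],[0,0,17,0],[0,0,23,0],[0,0,29,0],[0,0,34,0],[0,0,38,0],[0,0,40,0],[0,0,40,0],[0,0,40,0]],
])

```text
t: 11.85
tcp_pos: [0.475, -0.0838, 0.1439]
tool_rot: [-0.514, 0.485, 0.515, 0.485]
force: [0.5, 1.1, -6.8]
finger_gap: 0.25
```

Call:
arm_command([
  [[0,0,36,0],[0,0,30,0],[0,0,23,0],[0,0,16,0],[0,0,10,0],[0,0,6,0],[0,0,0,0],[0,0,0,0],[0,0,0,0]],
])

```text
t: 12.75
tcp_pos: [0.4692, 0.0333, 0.1435]
tool_rot: [0.514, -0.485, -0.514, -0.485]
force: [-0.5, 0.5, -5.9]
finger_gap: 0.244
```

Run:
```python
from h import *
a=.0597; im=shot('wrist','i.png'); print(status.sense()['tcp_pos'],go([.579,.0346,.10],[-np.sin(a),np.cos(a),0]))
```

```text
[0.46923159 0.03326454 0.14350254] (array([  43.5, -109.7,   -5. ]), np.float64(-0.001688075793482735), 'axes x,y,z in world:', [[0.0, -0.0, -1.0], [-0.998, -0.058, -0.0], [-0.058, 0.998, -0.0]])
```

View pics/i.png

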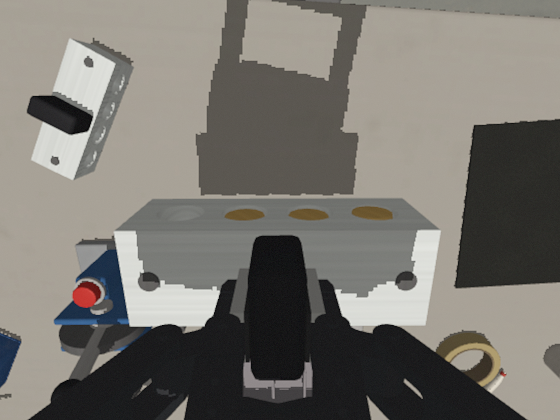

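The carrier is held squarely over the front of the nest, with top corners (122,229), (438,229), (426,323), (130,325). Three bronze bores are visible and the left one is empty.

Run:
```python
from h import *
c=old('i.png'); z=.1435+.035
P=np.array([onz(c,p,z) for p in [(120,229),(438.5,229.5),(426,323),(129.5,326)]]); C=P.mean(0); d=P[1]+P[2]-P[0]-P[3]
print(C,'yaw',np.arctan2(-d[0],d[1]),[np.linalg.norm(P[i]-P[(i+1)%4]).round(4) for i in range(4)])
print('tcp',tool()[0])
```

```text
[0.46820774 0.03393585 0.1785    ] yaw 0.0642111508499458 [np.float64(0.1458), np.float64(0.0509), np.float64(0.1503), np.float64(0.0531)]
tcp [0.46923159 0.03326454 0.14350254]
```

Call:
arm_command([
  [[4,-6,-0.7,0],[8,-12,-1,0],[10,-17,-1,0],[12,-20,-1,0],[12,-20,-1,0],[10,-17,-1,0],[8,-11,-1,0],[4,-5.5,-1,0],[0,-2,0,0],[0,0,0,0]],
])

```text
t: 13.8
tcp_pos: [0.5794, 0.0329, 0.0754]
tool_rot: [-0.514, 0.485, 0.515, 0.485]
force: [0.3, -1.0, -6.9]
finger_gap: 0.244
```

Call:
arm_command([
  [[4,0,0,0],[8,0,0,0],[8,0,0,0],[6,0,0,0],[5,0,0,0],[0,0,0,0],[0,0,0,0]],
])

```text
t: 14.5
tcp_pos: [0.5798, 0.0329, 0.0443]
tool_rot: [-0.515, 0.485, 0.515, 0.485]
force: [0.6, 0.3, -6.6]
finger_gap: 0.244
```

Underside is now at about 0.027, just above the lips. I'll keep lowering slowly and watch the force.

Call:
arm_command([
  [[3,0,0,0],[3,0,0,0],[3,0,0,0],[0,0,0,0],[0,0,0,0]],
])

```text
t: 15.0
tcp_pos: [0.5796, 0.0329, 0.0354]
tool_rot: [-0.514, 0.485, 0.515, 0.485]
force: [0.4, 0.1, -6.8]
finger_gap: 0.249
```

Call:
arm_command([
  [[2,0,0,0],[2,0,0,0],[1,0,0,0],[0,0,0,0],[0,0,0,0]],
])

```text
t: 15.5
tcp_pos: [0.5799, 0.0328, 0.0311]
tool_rot: [0.515, -0.485, -0.514, -0.485]
force: [-1.8, -1.8, -0.2]
finger_gap: 0.248
```

Call:
arm_command([
  [[0,0,0,0],[0,0,0,0],[0,0,0,0],[0,0,0,0],[0,0,0,0],[-10,0,0,0],[-25,0,0,0],[-35,0,0,0],[-30,0,0,0],[0,0,0,0]],
], jaw=100)

```text
t: 16.5
tcp_pos: [0.5835, 0.0325, 0.1357]
tool_rot: [0.518, -0.483, -0.512, -0.487]
force: [1.1, 0.0, -0.4]
finger_gap: 1.001
```

Call:
arm_command([
  [[0,0,-15,0],[0,0,-25,0],[0,0,-25,0],[0,0,-20,0],[0,0,-13,0],[0,0,0,0],[0,0,0,0]],
], jaw=0)

```text
t: 17.2
tcp_pos: [0.5848, -0.0649, 0.1297]
tool_rot: [-0.514, 0.485, 0.515, 0.485]
force: [0.3, -0.4, -0.2]
finger_gap: 0.002
```

```bash
cat >> h.py <<'E'
FX=np.array([.5794,.0346]); FA=.0597
def fx(x,y,z): return np.r_[FX+[np.cos(FA)*x-np.sin(FA)*y,np.sin(FA)*x+np.cos(FA)*y],z]
def infx(p): d=np.array(p)[:2]-FX; return np.round(np.r_[np.cos(FA)*d[0]+np.sin(FA)*d[1],-np.sin(FA)*d[0]+np.cos(FA)*d[1],p[2]]*1000,1)
E
python3 - <<'E'
from h import *
p,_=tool(); print(infx(p),status.sense()['finger_gap']); im=shot('wrist','j.png'); print(go(fx(0,-.1,.075)))
E
```

```text
[ -0.5 -99.6 129.7] 0.0019158697686869459
(array([54.9, -0.5, -0.9]), None, 'axes x,y,z in world:', [[-0.002, 0.001, -1.0], [-0.998, -0.059, 0.001], [-0.059, 0.998, 0.001]])
```

View pics/j.png

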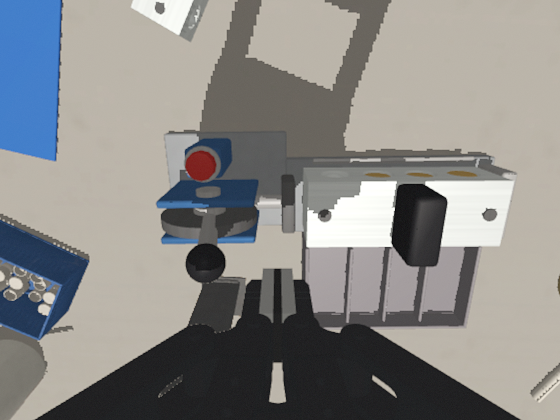

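The carrier sits in the nest. The knob is at (206,263), left of the shut fingers at (278,290), with nothing in between. Pushing the lever next.

Run:
```python
from h import *
c=old('j.png'); print('knob',infx(onz(c,(206,263),.141)),'btn',infx(onz(c,(201,165),.084)))
P=[infx(onz(c,p,.066)) for p in [(303,168),(514,177),(499,244),(302,247)]]; print(P,np.mean(P,0))
```

```text
knob [   1.9 -138.7  141. ] btn [ -41.4 -150.    84. ]
[array([-35.7, -80.8,  66. ]), array([-28.9,  72.6,  66. ]), array([24.2, 72.7, 66. ]), array([ 26.5, -80.1,  66. ])] [-3.475 -3.9   66.   ]
```

Call:
arm_command([
  [[20,0,0,0],[25,0,0,0],[10,0,0,0],[0,0,-6,0],[0,0,-8,0],[0,0,-8,0],[0,0,-8,0],[0,0,-8,0],[0,0,0,0],[0,0,0,0]],
])

```text
t: 18.25
tcp_pos: [0.5885, -0.1033, 0.0763]
tool_rot: [0.515, -0.485, -0.514, -0.486]
force: [-0.2, 3.2, 2.5]
finger_gap: 0.0
```

Call:
arm_command([
  [[0,0,-7,0],[0,0,-7,0],[0,0,-7,0],[0,0,-7,0],[0,0,-5,0],[0,0,0,0],[0,0,0,0]],
])

```text
t: 18.95
tcp_pos: [0.5878, -0.1319, 0.0736]
tool_rot: [-0.512, 0.485, 0.517, 0.486]
force: [1.2, 9.8, -3.9]
finger_gap: -0.001
```

Call:
arm_command([
  [[0,0,-2,0],[0,0,-2,0],[0,0,0,0],[0,0,0,0]],
])

```text
t: 19.35
tcp_pos: [0.5874, -0.1361, 0.0733]
tool_rot: [-0.511, 0.485, 0.518, 0.485]
force: [-0.1, 9.1, -4.8]
finger_gap: -0.001
```

Call:
arm_command([
  [[0,0,-1.5,0],[0,0,-1.5,0],[0,0,0,0],[0,0,0,0]],
])

```text
t: 19.75
tcp_pos: [0.5873, -0.1386, 0.0729]
tool_rot: [-0.511, 0.485, 0.518, 0.485]
force: [2.1, 9.7, -6.3]
finger_gap: -0.002
```

Call:
arm_command([
  [[0,0,-2,0],[0,0,-2,0],[0,0,0,0],[0,0,0,0]],
])

```text
t: 20.15
tcp_pos: [0.5872, -0.1397, 0.0723]
tool_rot: [-0.509, 0.484, 0.519, 0.487]
force: [3.3, 15.4, -7.5]
finger_gap: 0.002
```

Call:
arm_command([
  [[0,0,-2,0],[0,0,-1,0],[0,0,0,0],[0,0,0,0]],
])

```text
t: 20.55
tcp_pos: [0.5872, -0.1405, 0.0719]
tool_rot: [-0.508, 0.483, 0.52, 0.487]
force: [4.5, 21.3, -8.3]
finger_gap: -0.001
```

Run:
```python
from h import *
p,_=tool(); print(infx(p),status.sense()['force'])
```

```text
[  -2.7 -175.3   71.9] [ 4.53440332 21.3044317  -8.32723619]
```

Call:
arm_command([
  [[0,0,7,0],[0,0,15,0],[0,0,25,0],[0,0,35,0],[-20,0,30,0],[-30,0,10,0],[-30,0,0,0],[0,0,0,0],[0,0,0,0]],
])

```text
t: 21.45
tcp_pos: [0.5839, -0.0286, 0.1564]
tool_rot: [0.516, -0.485, -0.514, -0.485]
force: [-0.7, 1.2, -1.0]
finger_gap: 0.007
```

Run:
```python
from h import *
im=shot('wrist','k.png'); c=old('k.png'); print(tool()[0])
for th in (0,.54,.81): print(th,proj(c,fx(0,-.15+.08*np.sin(.15-th),.062+.08*np.cos(.15-th))).round())
cv2.imwrite('pics/k2.png',im)
```

```text
[ 0.58298159 -0.02841686  0.15530122]
0 [[156. 238.]]
0.54 [[ 92. 235.]]
0.81 [[ 73. 229.]]
```

View pics/k2.png

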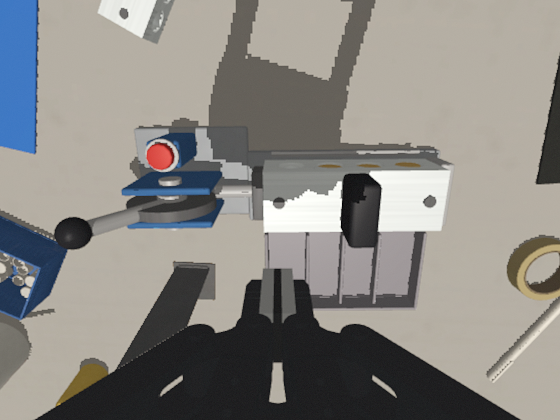

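The knob at (73,232) matches the predicted pixel for 0.81 rad, so the lever is in its last notch. On to the drift.

Call:
arm_command([
  [[-8,15,25,0],[-8,17,40,0],[-8,17,44,0],[-8,17,44,0],[-8,17,44,0],[0,15,44,0],[0,10,42,0],[0,7,35,0],[0,0,15,0],[0,0,0,0]],
], jaw=100)

```text
t: 22.5
tcp_pos: [0.4483, 0.2985, 0.1943]
tool_rot: [-0.515, 0.485, 0.515, 0.484]
force: [0.9, -1.0, -0.6]
finger_gap: 0.997
```

Call:
arm_command([
  [[0,0,0,0],[0,0,0,0]],
])

```text
t: 22.7
tcp_pos: [0.4492, 0.2959, 0.195]
tool_rot: [0.514, -0.486, -0.514, -0.485]
force: [-0.2, -0.5, 0.4]
finger_gap: 0.998
```

Run:
```python
from h import *
im=shot('wrist','l.png'); print(tool()[0])
cv2.imwrite('pics/l2.png',im)
```

```text
[0.44935489 0.29596053 0.19514785]
```

View pics/l2.png

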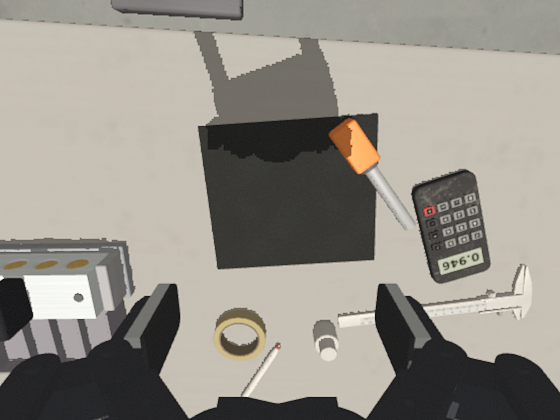

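The drift has been knocked aside: the handle is now at (355,147) and the rod tip at (410,227), past the mat edge. The setting master at (326,338) and tape roll at (240,333) are clear of it.

```bash
cat > dr.py <<'E'
from h import *
import sys
fn=sys.argv[1]; c=old(fn); im=cv2.imread('pics/'+fn); hsv=cv2.cvtColor(im,cv2.COLOR_BGR2HSV)
m=cv2.inRange(hsv,(5,140,50),(20,255,255)); n,l,st,ce=cv2.connectedComponentsWithStats(m); k=1+np.argmax(st[1:,4]); m=(l==k).astype(np.uint8)
ct=max(cv2.findContours(m,0,1)[0],key=cv2.contourArea)[:,0].astype(float)
print('orange',ce[k],st[k])
from scipy.optimize import least_squares
b=np.array([[sx*.025,sy*.014,z] for sx in(-1,1) for sy in(-1,1) for z in(0.003,.031)])
def hull(v):
    a=v[2]; P=b.copy(); P[:,:2]=(b[:,:2]@np.array([[np.cos(a),np.sin(a)],[-np.sin(a),np.cos(a)]]))+v[:2]
    return cv2.convexHull(proj(c,P).astype(np.float32))
def F(v):
    h=hull(v); return [cv2.pointPolygonTest(h,tuple(map(float,p)),True) for p in ct]
w=onz(c,ce[k],.02); best=None
for a0 in (-.8,-.4,0,.4,.8):
    s=least_squares(F,[w[0],w[1],a0],diff_step=1e-4,loss='soft_l1',x_scale=[.01,.01,.1])
    if best is None or s.cost<best.cost: best=s
v=best.x; print('handle',v,'rms px',np.sqrt(np.mean(best.fun**2)),'tip px',proj(c,[v[0]+.113*np.cos(v[2]),v[1]+.113*np.sin(v[2]),.017]))
print(go([v[0],v[1],.06],[-np.sin(v[2]),np.cos(v[2]),0]))
E
python3 dr.py l.png
python3 - <<'E'
from h import *
c=old('l.png'); M=np.array([onz(c,p,.003)[:2] for p in [(200,126),(378,115),(375,260),(217,268)]]); print(M,M.mean(0))
E
```

```text
orange [354.03289474 144.74736842] [ 328  118   52   56 1520]
handle [0.40925954 0.37212105 0.72712391] rms px 0.7606698456392704 tip px [[410.47715925 225.64198103]]
(array([135.1,  35.6,  78.4]), np.float64(-0.6701835355826221), 'axes x,y,z in world:', [[-0.001, -0.001, -1.0], [-0.998, -0.057, 0.001], [-0.057, 0.998, -0.001]])
[[0.40033697 0.21171676]
 [0.3784715  0.39692361]
 [0.54491492 0.418934  ]
 [0.56672513 0.2297214 ]] [0.47261213 0.31432394]
```

Call:
arm_command([
  [[10,0,0,-0.134],[15,0,0,-0.134],[15,0,0,-0.134],[15,0,0,-0.134],[15,0,0,-0.134],[15,-5,20,0],[15,-8,32,0],[10,-5,22,0],[10,-2.6,9.5,0],[0,0,0,0]],
])

```text
t: 23.75
tcp_pos: [0.4078, 0.373, 0.0743]
tool_rot: [-0.645, 0.289, 0.646, 0.288]
force: [0.2, -0.5, 0.9]
finger_gap: 1.001
```

Call:
arm_command([
  [[0,0,0,0],[0,0,0,0]],
])

```text
t: 23.95
tcp_pos: [0.4098, 0.3728, 0.0761]
tool_rot: [0.646, -0.289, -0.645, -0.29]
force: [-0.5, -0.8, -0.1]
finger_gap: 1.0
```

```bash
python3 - <<'E'
from h import *
im=shot('wrist','m.png'); print(tool()[0])
E
python3 dr.py m.png
```

```text
[0.40976936 0.37287939 0.07614336]
orange [277.57927333 210.38315442] [ 256  179   42   74 2422]
handle [0.40952249 0.37250289 0.71276003] rms px 1.2280854403856751 tip px [[274.3720821  341.09818021]]
(array([16.1,  0.5, -0.1]), np.float64(0.01492050772504494), 'axes x,y,z in world:', [[0.001, 0.0, -1.0], [-0.747, -0.665, -0.001], [-0.665, 0.747, -0.0]])
```

Call:
arm_command([
  [[15,0,0,0.008],[25,0,0,0],[25,0,0,0],[20,0,0,0],[15,0,0,0],[8,0,0,0],[2,0,0,0],[0,0,0,0]],
])

```text
t: 24.8
tcp_pos: [0.4092, 0.3735, -0.0341]
tool_rot: [0.644, -0.291, -0.644, -0.292]
force: [-0.2, 0.1, -0.3]
finger_gap: 1.001
```

Call:
arm_command([
  [[0,0,0,0],[0,0,0,0],[0,0,0,0],[0,0,0,0],[0,0,0,0],[0,0,0,0],[0,0,0,0]],
], jaw=0, force=60)

```text
t: 25.5
tcp_pos: [0.4091, 0.3739, -0.0338]
tool_rot: [0.645, -0.291, -0.644, -0.292]
force: [-0.9, -0.7, 6.1]
finger_gap: 0.315
```

Call:
arm_command([
  [[-8,0,0,0],[-15,0,0,0],[-20,0,0,0],[-20,0,0,0.08],[-15,0,0,0.12],[-10,0,0,0.13],[-5,0,0,0.13],[0,0,0,0.12],[0,0,0,0.07],[0,0,0,0]],
])

```text
t: 26.5
tcp_pos: [0.4084, 0.3736, 0.0593]
tool_rot: [0.518, -0.482, -0.518, -0.482]
force: [-0.8, 0.5, -1.9]
finger_gap: 0.315
```

Call:
arm_command([
  [[0,0,0,0],[0,0,0,0]],
])

```text
t: 26.7
tcp_pos: [0.4085, 0.3735, 0.0587]
tool_rot: [-0.518, 0.482, 0.518, 0.482]
force: [1.1, 0.4, -1.3]
finger_gap: 0.318
```

Run:
```python
from h import *
im=shot('wrist','n.png'); s=status.sense(); print(s['tcp_pos'],s['force'],s['finger_gap']); a=FA
print(go(fx(-.156,.051,-.012),[-np.sin(a),np.cos(a),0]))
c=old('n.png'); p,r=tool()
# rod: predicted pixels if drift axis = TCP + .051 up, along -tool y
up=-r.apply([1,0,0]); f=-r.apply([0,1,0])
for L in (.03,.113): print(L,proj(c,p+.051*up+L*f).round(1))
g=cv2.imread('pics/n.png')[:,230:330].mean(2); 
for row in range(225,345,15): print(row,g[row,::4].astype(int).tolist())
```

```text
[0.40850791 0.37353105 0.05862042] [-0.11340946 -0.25628364 -1.709249  ] 0.3163786601329723
(array([  70.6,    9.3, -297.4]), np.float64(0.012285989603031622), 'axes x,y,z in world:', [[-0.0, -0.0, -1.0], [-0.997, -0.072, 0.0], [-0.072, 0.997, -0.0]])
0.03 [[276.7 354.9]]
0.113 [[276.7 477.9]]
225 [66, 69, 67, 65, 66, 68, 72, 36, 40, 37, 41, 37, 42, 40, 40, 40, 57, 70, 71, 70, 66, 139, 214, 214, 214]
240 [66, 67, 68, 69, 68, 103, 103, 103, 105, 104, 104, 105, 104, 103, 104, 104, 104, 104, 103, 104, 68, 107, 213, 213, 213]
255 [67, 69, 68, 67, 104, 106, 105, 104, 104, 104, 104, 104, 105, 106, 104, 105, 104, 104, 105, 105, 100, 80, 214, 215, 213]
270 [65, 134, 134, 105, 111, 114, 115, 114, 113, 114, 113, 114, 114, 114, 113, 113, 114, 114, 113, 114, 109, 136, 132, 163, 212]
285 [134, 133, 133, 82, 111, 112, 115, 112, 114, 113, 113, 114, 114, 114, 112, 115, 114, 114, 112, 113, 111, 102, 132, 133, 115]
300 [134, 133, 54, 37, 112, 113, 113, 112, 114, 114, 113, 113, 115, 114, 115, 115, 114, 113, 114, 112, 106, 40, 136, 133, 134]
315 [145, 141, 49, 40, 113, 114, 114, 112, 114, 114, 113, 113, 114, 113, 113, 115, 113, 114, 114, 111, 95, 40, 43, 144, 148]
330 [45, 45, 47, 39, 112, 113, 113, 113, 114, 114, 113, 114, 114, 113, 114, 114, 112, 113, 113, 113, 71, 41, 48, 45, 46]
```

Call:
arm_command([
  [[0,0,-8,0.012],[0,0,-20,0],[0,0,-35,0],[0,0,-45,0],[0,0,-45,0],[0,0,-45,0],[0,0,-45,0],[0,0,-32,0],[0,0,-17,0],[0,5,-5,0]],
])

```text
t: 27.75
tcp_pos: [0.4224, 0.0746, 0.0587]
tool_rot: [0.514, -0.486, -0.513, -0.486]
force: [0.5, -0.4, -2.2]
finger_gap: 0.314
```

Call:
arm_command([
  [[10,0,0,0],[20,0,0,0],[20,0,0,0],[12,0,0,0],[5,0,0,0],[0,0,0,0],[0,0,0,0]],
])

```text
t: 28.45
tcp_pos: [0.4212, 0.0773, -0.0084]
tool_rot: [0.515, -0.485, -0.515, -0.485]
force: [0.4, -0.6, -1.9]
finger_gap: 0.317
```

Run:
```python
from h import *
im=shot('wrist','o.png'); p,_=tool(); a=FA; print(infx(p),status.sense()['force'],status.sense()['finger_gap'])
print(go(fx(-.154,.051,-.012),[-np.sin(a),np.cos(a),0]))
shot('top','o_top.png')
```

```text
[-155.1   51.9   -8.2] [-0.34876408  0.22963275 -0.6760726 ] 0.3157491737084507
(array([ 3.8, -1.1, -0.9]), np.float64(0.0002831700931336112), 'axes x,y,z in world:', [[0.001, -0.0, -1.0], [-0.998, -0.06, -0.001], [-0.06, 0.998, -0.0]])
```

Call:
arm_command([
  [[3,-5,0,0],[0,-7,0,0],[0,-7,0,0],[0,-6,0,0],[0,0,0,0]],
])

```text
t: 29.05
tcp_pos: [0.4483, 0.0781, -0.0114]
tool_rot: [0.515, -0.484, -0.514, -0.486]
force: [-0.1, -0.2, -1.3]
finger_gap: 0.317
```

Call:
arm_command([
  [[0,-5,0,0],[0,-7,0,0],[0,-8,0,0],[0,-8,0,0],[0,-8,0,0],[0,-8,0,0],[0,-8,0,0],[0,-7,0,0],[0,-5,0,0],[0,0,0,0]],
])

```text
t: 30.05
tcp_pos: [0.5114, 0.082, -0.0114]
tool_rot: [0.515, -0.485, -0.514, -0.485]
force: [0.9, -0.7, -0.8]
finger_gap: 0.316
```

Run:
```python
from h import *
p,_=tool(); print(infx(p),status.sense()['force'],status.sense()['finger_gap'])
shot('top','p_top.png'); c=cam('top'); im=cv2.imread('pics/p_top.png'); o=cv2.imread('pics/o_top.png')
print(proj(c,[fx(.075,y,.03) for y in(-.051,-.017,.017,.051)]).round())
```

```text
[-65.   51.4 -11.4] [ 0.89613773 -0.70968233 -0.81702892] 0.3163675505210015
[[286. 180.]
 [275. 180.]
 [264. 181.]
 [253. 182.]]
```

```bash
cat > br.py <<'E'
from h import *
import sys
c=cam('top'); im=cv2.imread('pics/'+sys.argv[1]); hsv=cv2.cvtColor(im,cv2.COLOR_BGR2HSV)
m=cv2.inRange(hsv,(8,80,50),(28,255,255)); m[:150]=0;m[215:]=0;m[:,:235]=0;m[:,305:]=0
n,l,st,ce=cv2.connectedComponentsWithStats(m)
for k in range(1,n):
    if st[k,4]>8:
        print(st[k].tolist(),'centre fx',infx(onz(c,ce[k],.042)),'ends',infx(onz(c,(ce[k][0],st[k,1]),.042)),infx(onz(c,(ce[k][0],st[k,1]+st[k,3]),.042)))
E
python3 br.py p_top.png
```

```text
[250, 174, 8, 17, 110] centre fx [72.5 49.8 42. ] ends [98.1 48.  42. ] [45.4 51.8 42. ]
```

Dowel 4 lies in the tray at x 45 to 98 mm, in its lane. Next lane: +17.

Call:
arm_command([
  [[0,8,0,0],[0,20,0,0],[0,25,0,0],[0,22,0,0],[0,12,0,0],[0,3,0,0],[0,0,-9,0],[0,0,-15,0],[0,0,-10,0],[0,0,0,0]],
])

```text
t: 31.1
tcp_pos: [0.4243, 0.0412, -0.0115]
tool_rot: [0.515, -0.485, -0.513, -0.486]
force: [-0.5, 0.8, -1.6]
finger_gap: 0.317
```

Run:
```python
from h import *
p,_=tool(); a=FA; print(infx(p)); print(go(fx(-.065,.018,-.0114),[-np.sin(a),np.cos(a),0])[:2])
```

```text
[-154.4   15.8  -11.5]
(array([  0.1, -89.4,   2.4]), np.float64(-0.002965901572052898))
```

Call:
arm_command([
  [[0,-5,1,0],[0,-7,0.5,0],[0,-7,0,0],[0,-6,0,0],[0,-6,0,0],[0,-6,0,0],[0,-7,0,0],[0,-8,0,0],[0,-8,0,0],[0,-8,0,0]],
])

```text
t: 32.1
tcp_pos: [0.4909, 0.0483, -0.0115]
tool_rot: [0.515, -0.485, -0.514, -0.485]
force: [-0.9, 0.9, -2.1]
finger_gap: 0.315
```

Call:
arm_command([
  [[0,-7,0,0],[0,-7,0,0],[0,-5,0,0],[0,-2,0,0],[0,0,0,0],[0,0,0,0]],
])

```text
t: 32.7
tcp_pos: [0.5108, 0.0496, -0.0115]
tool_rot: [-0.514, 0.485, 0.515, 0.485]
force: [-0.5, -0.2, -1.5]
finger_gap: 0.317
```

```bash
python3 - <<'E'
from h import *
p,_=tool(); print(infx(p),status.sense()['force']); shot('top','q_top.png')
E
python3 br.py q_top.png
```

```text
[-67.6  19.1 -11.5] [-0.48920269 -0.20674259 -1.45845045]
[250, 174, 8, 17, 110] centre fx [72.  49.9 42. ] ends [98.1 48.  42. ] [45.4 51.8 42. ]
[261, 174, 8, 17, 111] centre fx [70.8 16.  42. ] ends [95.4 14.2 42. ] [42.8 18.1 42. ]
```

Call:
arm_command([
  [[0,-3,0,0],[0,0,0,0],[0,10,0,0],[0,20,0,0],[0,25,0,0],[0,22,0,0],[0,13,0,0],[0,0,-9,0],[0,0,-15,0],[0,0,-10,0]],
])

```text
t: 33.75
tcp_pos: [0.4277, 0.0091, -0.0113]
tool_rot: [0.515, -0.485, -0.514, -0.486]
force: [-0.5, 0.5, -0.5]
finger_gap: 0.314
```

Run:
```python
from h import *
p,_=tool(); a=FA; print(infx(p)); print(go(fx(-.065,-.0165,-.0114),[-np.sin(a),np.cos(a),0])[:2])
```

```text
[-152.9  -16.4  -11.3]
(array([  0.3, -87.9,  -0. ]), np.float64(-0.0009102737311295073))
```

Call:
arm_command([
  [[0,-5,0,0],[0,-7,0,0],[0,-7,0,0],[0,-6,0,0],[0,-6,0,0],[0,-6,0,0],[0,-7,0,0],[0,-8,0,0],[0,-8,0,0],[0,-8,0,0]],
])

```text
t: 34.75
tcp_pos: [0.495, 0.0145, -0.0115]
tool_rot: [0.515, -0.485, -0.514, -0.485]
force: [-0.7, 0.4, -2.4]
finger_gap: 0.314
```

Call:
arm_command([
  [[0,-7,0,0],[0,-7,0,0],[0,-5,0,0],[0,-3,0,0],[0,0,0,0],[0,0,0,0]],
])

```text
t: 35.35
tcp_pos: [0.5159, 0.0158, -0.0115]
tool_rot: [-0.514, 0.485, 0.515, 0.485]
force: [0.2, -0.9, -0.6]
finger_gap: 0.315
```

```bash
python3 - <<'E'
from h import *
p,_=tool(); print(infx(p),status.sense()['force']); im=shot('top','r_top.png'); cv2.imwrite('pics/r2.png',cv2.resize(im[160:280,230:340],None,fx=5,fy=5,interpolation=cv2.INTER_CUBIC))
E
python3 br.py r_top.png
```

```text
[-64.5 -15.  -11.5] [ 0.19300656 -0.8751991  -0.58335945]
[261, 173, 8, 17, 110] centre fx [72.8 15.8 42. ] ends [98.6 13.9 42. ] [45.8 17.8 42. ]
[272, 172, 8, 17, 111] centre fx [ 74.  -17.7  42. ] ends [ 99.  -19.7  42. ] [ 46.3 -15.6  42. ]
[250, 174, 8, 17, 111] centre fx [72.2 49.8 42. ] ends [98.1 48.  42. ] [45.4 51.8 42. ]
```

View pics/r2.png

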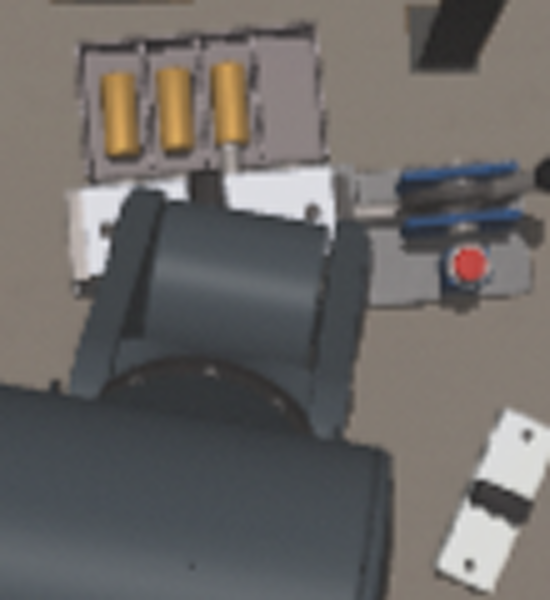

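All three dowels lie in the tray and the fourth lane is empty, as its bore was. I'll lay the drift on the black mat to free the hand.

Call:
arm_command([
  [[0,8,0,0],[0,20,0,0],[0,25,0,0],[0,24,0,0],[0,14,0,0],[-10,0,0,0],[-20,0,10,0],[-20,0,25,0],[-15,0,35,0],[-5,0,40,0]],
])

```text
t: 36.4
tcp_pos: [0.4213, 0.1209, 0.0609]
tool_rot: [0.516, -0.484, -0.513, -0.487]
force: [0.6, -0.2, -1.6]
finger_gap: 0.314
```

Call:
arm_command([
  [[0,0,42,0],[0,0,42,0],[0,0,38,0],[0,0,30,0],[0,0,18,0],[0,0,8,0],[0,0,0,0],[0,0,0,0]],
])

```text
t: 37.2
tcp_pos: [0.4082, 0.2973, 0.0588]
tool_rot: [0.515, -0.485, -0.514, -0.485]
force: [-0.1, -0.4, -1.1]
finger_gap: 0.316
```

Run:
```python
from h import *
print(tool()[0],go([.429,.309,-.0335])[:2])
```

```text
[0.40820002 0.29730044 0.05877374] (array([ 92.3, -21.5,  10.5]), None)
```

Call:
arm_command([
  [[15,-7,4,0],[25,-9,4,0],[25,-5.5,2.5,0],[15,0,0,0],[7,0,0,0],[3,0,0,0],[1,0,0,0],[0,0,0,0]],
])

```text
t: 38.0
tcp_pos: [0.4294, 0.3096, -0.0319]
tool_rot: [0.515, -0.485, -0.514, -0.485]
force: [0.2, 0.0, -1.4]
finger_gap: 0.315
```

Call:
arm_command([
  [[0,0,0,0],[0,0,0,0],[0,0,0,0],[0,0,0,0],[0,0,0,0],[-15,0,0,0],[-35,0,0,0],[-45,0,0,0],[-45,0,0,0],[-35,0,0,0]],
], jaw=100)

```text
t: 39.0
tcp_pos: [0.4294, 0.3099, 0.145]
tool_rot: [0.515, -0.484, -0.514, -0.486]
force: [0.7, 0.3, -1.2]
finger_gap: 1.0
```

```bash
python3 - <<'E'
from h import *
shot('wrist','s.png'); print(tool()[0],infx(tool()[0])); print(go(fx(-.042,-.15,.10)))
E
python3 dr.py s.png | head -2
```

```text
[0.43271327 0.31159863 0.15005949] [-129.9  285.3  150.1]
(array([  49.2,  -87.3, -435.5]), None, 'axes x,y,z in world:', [[0.011, 0.005, -1.0], [-0.998, -0.06, -0.012], [-0.06, 0.998, 0.004]])
orange [276.89375507 184.8053528 ] [ 261  162   33   59 1233]
handle [0.42905169 0.3096131  0.06191778] rms px 0.8356683171256524 tip px [[276.9112651  296.14858826]]
```

The drift lies fully on the black mat. Next is the release button with shut fingers, pressing 9 mm to the front of its centre so the hand stays clear of the knob's sweep.

Call:
arm_command([
  [[0,0,-15,0],[0,0,-35,0],[0,-5,-45,0],[0,-10,-45,0],[0,-10,-45,0],[0,-10,-45,0],[0,-10,-45,0],[0,-10,-45,0],[0,-10,-45,0],[0,-10,-40,0]],
], jaw=0)

```text
t: 40.05
tcp_pos: [0.526, -0.0927, 0.1406]
tool_rot: [-0.513, 0.486, 0.516, 0.485]
force: [1.1, -0.1, -0.7]
finger_gap: -0.001
```

Call:
arm_command([
  [[20,-4,-20,0],[15,0,-10,0],[10,0,0,0],[0,0,0,0],[0,0,0,0]],
])

```text
t: 40.55
tcp_pos: [0.5326, -0.119, 0.0969]
tool_rot: [-0.514, 0.485, 0.516, 0.485]
force: [0.5, 0.1, 0.4]
finger_gap: 0.006
```

Run:
```python
from h import *
print(infx(tool()[0]),status.sense()['finger_gap'],go(fx(-.051,-.15,.050))[:2])
```

```text
[ -55.9 -150.5   96.9] 0.006336867085686824 (array([46.9, -5. ,  0.5]), None)
```

Call:
arm_command([
  [[12,-5,0.5,0],[16,0,0,0],[12,0,0,0],[7,0,0,0],[0,0,0,0]],
])

```text
t: 41.05
tcp_pos: [0.5379, -0.1184, 0.0494]
tool_rot: [-0.514, 0.485, 0.515, 0.485]
force: [-0.1, 0.0, -0.1]
finger_gap: 0.004
```

Call:
arm_command([
  [[3,0,0,0],[3,0,0,0],[3,0,0,0],[2,0,0,0],[0,0,0,0]],
])

```text
t: 41.55
tcp_pos: [0.5388, -0.1192, 0.0398]
tool_rot: [0.515, -0.485, -0.514, -0.485]
force: [-0.4, 1.2, 3.3]
finger_gap: 0.001
```

Call:
arm_command([
  [[1,0,0,0],[1,0,0,0],[0,0,0,0],[0,0,0,0]],
])

```text
t: 41.95
tcp_pos: [0.5387, -0.1192, 0.0377]
tool_rot: [0.515, -0.485, -0.514, -0.485]
force: [-0.4, 0.6, 4.1]
finger_gap: 0.002
```

Call:
arm_command([
  [[1,0,0,0],[1,0,0,0],[0,0,0,0],[0,0,0,0],[0,0,0,0],[0,0,0,0],[0,0,0,0]],
])

```text
t: 42.65
tcp_pos: [0.5388, -0.1193, 0.0361]
tool_rot: [0.515, -0.485, -0.514, -0.485]
force: [-1.5, 0.7, 9.0]
finger_gap: -0.001
```

Call:
arm_command([
  [[-10,0,0,0],[-25,0,0,0],[-35,0,0,0],[-35,10,10,0],[0,10,20,0],[0,0,20,0],[0,0,10,0],[0,0,0,0],[0,0,0,0]],
])

```text
t: 43.55
tcp_pos: [0.5154, -0.0607, 0.1402]
tool_rot: [0.515, -0.485, -0.515, -0.485]
force: [-0.5, -0.3, -0.5]
finger_gap: 0.002
```

Run:
```python
from h import *
im=shot('wrist','t.png'); c=old('t.png'); print(tool()[0])
for th in (0,.27,.54,.81):
    u=proj(c,fx(0,-.15+.08*np.sin(.15-th),.062+.08*np.cos(.15-th)))[0]; x,y=map(int,u.round()); print(th,u.round(), im[max(0,y-3):y+4,max(0,x-3):x+4].mean() if x>3 else None)
```

```text
[ 0.51546236 -0.06098785  0.14020538]
0 [204. 349.] 27.156462585034014
0.27 [170. 350.] 26.503401360544217
0.54 [141. 344.] 158.12925170068027
0.81 [120. 333.] 158.7074829931973
```

View pics/t.png

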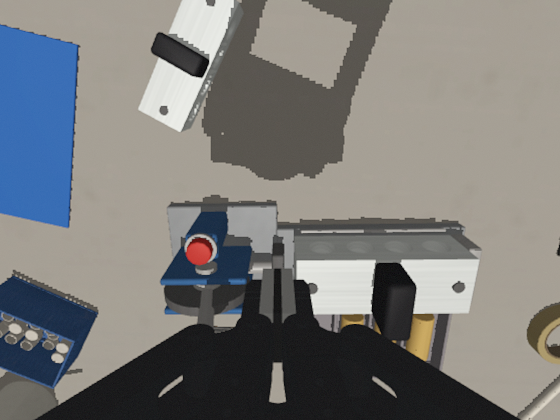

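The bar stands upright again at (208,300), the predicted spot for angle 0, and all four bores now look grey and empty. The bronze lies in the tray behind. That was the 16th picture, so the remaining checks are numeric. Now to fetch the carrier.

Run:
```python
from h import *
print(infx(tool()[0]),go(fx(-.001,.001,.10))[:2])
```

```text
[-69.5 -91.6 140.2] (array([ 40.2, -68.5,  92.6]), None)
```

Call:
arm_command([
  [[0,-5,10,0],[0,-10,20,0],[0,-15,25,0],[0,-17,20,0],[10,-13,12,0],[15,-8.5,5.5,0],[15,0,0,0],[0,0,0,0],[0,0,0,0],[0,0,0,0]],
], jaw=100)

```text
t: 44.6
tcp_pos: [0.5784, 0.0356, 0.1008]
tool_rot: [0.515, -0.485, -0.514, -0.485]
force: [0.6, 0.0, -0.2]
finger_gap: 0.994
```

Run:
```python
from h import *
a=FA; shot('wrist','u.png'); print(infx(tool()[0]),status.sense()['finger_gap'],go(fx(-.001,.001,.032),[-np.sin(a),np.cos(a),0])[:2])
c=old('u.png'); im=cv2.imread('pics/u.png'); g=im.mean(2)
print(proj(c,[fx(x,y+.001,.066) for x,y in[(-.026,-.075),(-.026,.075),(.026,.075),(.026,-.075)]]).round(),'ribtop',proj(c,[fx(x,y,.105) for x,y in[(-.025,-.010),(-.025,.012),(.025,.012),(.025,-.010)]]).round())
u=proj(c,fx(-.015,.001,.105))[0]; r=int(u[1]); print(r,[(x,int(v)) for x,v in zip(range(230,330,3),g[r,230:330:3])])
```

```text
[ -0.9   1.1 101.1] 1.0001993937337252 (array([69.1,  0.2, -0.1]), np.float64(-0.001120039943858675))
[[161. 192.]
 [392. 192.]
 [384. 264.]
 [170. 264.]] ribtop [[256. 213.]
 [297. 213.]
 [295. 293.]
 [258. 293.]]
230 [(230, 240), (233, 241), (236, 241), (239, 240), (242, 241), (245, 245), (248, 223), (251, 134), (254, 140), (257, 21), (260, 25), (263, 24), (266, 26), (269, 28), (272, 25), (275, 22), (278, 25), (281, 25), (284, 25), (287, 27), (290, 27), (293, 12), (296, 136), (299, 134), (302, 130), (305, 232), (308, 196), (311, 242), (314, 241), (317, 241), (320, 242), (323, 241), (326, 242), (329, 242)]
```

Call:
arm_command([
  [[10,0,0,0],[20,0,0,0],[20,0,0,0],[12,0,0,0],[5,0,0,0],[2,0,0,0],[0,0,0,0],[0,0,0,0]],
])

```text
t: 45.45
tcp_pos: [0.5786, 0.0359, 0.0322]
tool_rot: [0.515, -0.485, -0.514, -0.485]
force: [0.1, -0.7, -0.3]
finger_gap: 1.0
```

Call:
arm_command([
  [[0,0,0,0],[0,0,0,0],[0,0,0,0],[0,0,0,0],[0,0,0,0],[0,0,0,0],[0,0,0,0]],
], jaw=0, force=80)

```text
t: 46.15
tcp_pos: [0.5786, 0.0343, 0.0321]
tool_rot: [0.516, -0.485, -0.514, -0.484]
force: [-1.6, -5.2, 2.8]
finger_gap: 0.245
```

Call:
arm_command([
  [[-2,0,0,0],[-4,0,0,0],[-8,0,0,0],[-14,0,0,0],[-18,0,0,0],[-20,0,0,0],[-20,0,0,0],[-15,0,0,0],[-8,0,0,0],[-3,0,0,0]],
])

```text
t: 47.15
tcp_pos: [0.5775, 0.0364, 0.1435]
tool_rot: [-0.514, 0.485, 0.515, 0.485]
force: [0.5, -0.2, -5.6]
finger_gap: 0.248
```

Run:
```python
from h import *
a=-.17; s=status.sense(); print(s['tcp_pos'],s['force'],s['finger_gap'],go([.47,-.3433,.14],[-np.sin(a),np.cos(a),0]))
```

```text
[0.57749182 0.03642382 0.1435305 ] [ 0.46161083 -0.19294924 -5.5598257 ] 0.24782313614341908 (array([   3.4,  129.8, -372.7]), np.float64(0.22922194388049766), 'axes x,y,z in world:', [[-0.001, 0.001, -1.0], [-0.998, -0.059, 0.001], [-0.059, 0.998, 0.001]])
```

Call:
arm_command([
  [[0,6,0,0],[0,14,0,0],[0,22,0,0],[0,25,0,0],[0,24,0,0],[0,20,-5,0],[0,12,-12,0],[0,7,-22,0],[0,0,-32,0],[0,0,-40,0]],
])

```text
t: 48.15
tcp_pos: [0.4528, -0.0818, 0.1427]
tool_rot: [-0.514, 0.485, 0.516, 0.484]
force: [1.3, -0.4, -4.4]
finger_gap: 0.247
```

Call:
arm_command([
  [[0,0,-42,0],[0,0,-42,0],[0,0,-42,0],[0,0,-42,0],[0,0,-36,0],[0,0,-28,0],[0,0,-18,0],[0,0,-9,0.07],[0,0,-2,0.09],[0,0,0,0.07]],
])

```text
t: 49.15
tcp_pos: [0.4691, -0.3421, 0.1423]
tool_rot: [-0.453, 0.542, 0.456, 0.542]
force: [0.2, 1.0, -5.3]
finger_gap: 0.243
```

Call:
arm_command([
  [[0,0,0,0],[10,0,0,0],[20,0,0,0],[25,0,0,0],[20,0,0,0],[10,0,0,0],[0,0,0,0],[0,0,0,0]],
])

```text
t: 49.95
tcp_pos: [0.4704, -0.3432, 0.0587]
tool_rot: [-0.456, 0.541, 0.456, 0.541]
force: [0.6, 0.0, -4.8]
finger_gap: 0.241
```

Run:
```python
from h import *
a=-.17; s=status.sense(); print(s['tcp_pos'],s['force'],s['finger_gap'],go([.4672,-.3433,.020],[-np.sin(a),np.cos(a),0])[:2])
```

```text
[ 0.47039042 -0.34317381  0.05867619] [ 0.57164761  0.01118923 -4.7924708 ] 0.24149717984251615 (array([38.7,  3.1, -0.7]), np.float64(-0.00021682697695335484))
```

Call:
arm_command([
  [[8,3,0,0],[12,0,0,0],[8,0,0,0],[4,0,0,0],[2,0,0,0],[2,0,0,0],[1,0,0,0],[0,0,0,0],[0,0,0,0]],
])

```text
t: 50.85
tcp_pos: [0.4673, -0.3427, 0.0217]
tool_rot: [-0.456, 0.541, 0.455, 0.541]
force: [-0.3, -0.6, -4.9]
finger_gap: 0.246
```

Call:
arm_command([
  [[0.7,0,0,0],[0.7,0,0,0],[0,0,0,0],[0,0,0,0]],
])

```text
t: 51.25
tcp_pos: [0.4673, -0.3428, 0.0211]
tool_rot: [-0.456, 0.541, 0.455, 0.541]
force: [-1.9, 2.2, 5.5]
finger_gap: 0.246
```

Call:
arm_command([
  [[0,0,0,0],[0,0,0,0],[0,0,0,0],[0,0,0,0],[0,0,0,0],[0,0,0,0],[-10,0,0,0],[-25,0,0,0],[-45,0,0,0],[-45,0,0,0]],
], jaw=100)

```text
t: 52.25
tcp_pos: [0.4666, -0.342, 0.1464]
tool_rot: [-0.455, 0.541, 0.456, 0.541]
force: [0.9, -0.6, 0.0]
finger_gap: 0.999
```

Call:
arm_command([
  [[-45,0,0,0],[-25,0,0,0],[0,0,0,0],[0,0,0,0],[0,0,0,0]],
])

```text
t: 52.75
tcp_pos: [0.4661, -0.3415, 0.2138]
tool_rot: [-0.454, 0.541, 0.457, 0.541]
force: [-0.2, -0.5, 0.8]
finger_gap: 1.001
```

```bash
python3 - <<'E'
from h import *
shot('wrist','v.png'); c=old('v.png'); im=cv2.imread('pics/v.png'); print(tool()[0])
def rect(mask,z,n):
    k,l,st,ce=cv2.connectedComponentsWithStats(mask.astype(np.uint8)); i=1+np.argmax(st[1:,4]); ct=cv2.findContours((l==i).astype(np.uint8),0,1)[0][0][:,0]
    P=np.array([onz(c,p,z)[:2] for p in ct]).astype(np.float32); r=cv2.minAreaRect(P*1000); print(n,np.round(r[0],1),np.round(r[1],1),round(r[2],1))
m=im[:280]; b,g,r=[m[:,:,i].astype(int) for i in range(3)]
rect((b>r+40)&(m.max(2)>60),.003,'mat')
rect((m.min(2)>200)|((m.min(2)>60)&(m.max(2)-m.min(2)<9)),.055,'carrier top')
C=np.array([.4673,-.3427]);a=-.17; ex=np.array([np.cos(a),np.sin(a)]);ey=np.array([-ex[1],ex[0]])
q=proj(c,[np.r_[C+ex*x+ey*y,.055] for x,y in[(-.026,-.075),(-.026,.075),(.026,.075),(.026,-.075)]]); print(q.round())
for y in (-.06,.06):   # brightness inside/outside the predicted far and near edges
    print([[int(im[int(v),int(u)].mean()) for u,v in proj(c,[np.r_[C+ex*x+ey*y,.055] for x in (-.02,0,.02,.023,.029,.033)])]])
s=shot('side','v_side.png'); t=shot('top','v_top.png')
E
python3 br.py v_top.png
```

```text
[ 0.46614686 -0.34154598  0.2134745 ]
mat [ 466.9 -343.7] [189.4 169.7] 79.6
carrier top [ 464.5 -342.3] [150.4  59.8] 80.7
[[200. 159.]
 [352. 159.]
 [348. 209.]
 [204. 209.]]
[[253, 120, 253, 244, 136, 139]]
[[253, 126, 252, 251, 139, 143]]
[261, 173, 8, 17, 110] centre fx [72.8 15.8 42. ] ends [98.6 13.9 42. ] [45.8 17.8 42. ]
[272, 172, 8, 17, 112] centre fx [ 73.6 -17.8  42. ] ends [ 99.  -19.8  42. ] [ 46.3 -15.7  42. ]
[250, 174, 8, 17, 111] centre fx [72.2 49.8 42. ] ends [98.1 48.  42. ] [45.4 51.8 42. ]
```

Run:
```python
from h import *
c=cam('top'); im=cv2.imread('pics/v_top.png'); hsv=cv2.cvtColor(im,cv2.COLOR_BGR2HSV)
m=cv2.inRange(hsv,(3,150,80),(18,255,255)); n,l,st,ce=cv2.connectedComponentsWithStats(m)
for k in range(1,n):
    if st[k,4]>20: print(st[k].tolist(),onz(c,ce[k],.031).round(4))
for th in (0,.27,.81):
    u,v=proj(c,fx(0,-.15+.08*np.sin(.15-th),.062+.08*np.cos(.15-th)))[0]; print(th,(u.round(),v.round()),im[int(v)-1:int(v)+2,int(u)-1:int(u)+2].mean())
a=cv2.imread('pics/a_top.png')
for n,(x0,x1,y0,y1) in dict(bin=(360,402,150,192),tape=(186,214,168,196),master=(155,176,175,195)).items(): print(n,cv2.absdiff(a,im)[y0:y1,x0:x1].mean().round(1))
```

```text
[178, 248, 10, 17, 158] [0.4285 0.3082 0.031 ]
0 (np.float64(319.0), np.float64(196.0)) 46.592592592592595
0.27 (np.float64(327.0), np.float64(196.0)) 63.96296296296296
0.81 (np.float64(340.0), np.float64(196.0)) 120.62962962962963
bin 4.6
tape 5.1
master 5.6
```

```bash
python3 -c "
from station import ticket; print(ticket.sign_off())"
```

```text
the job is handed in; nothing more can be done
None
```

The job is done and handed in at about 53 s of the 208 s allowed. I clamped the carrier and pushed its three dowels out with the drift. I then released the lever and put the carrier back on the blue mat. The drift had to go on the black mat before I pressed the button, because the gripper needed a free hand.

**Two surprises on the way**
- **Finger length:** the first grasp closed on nothing. The real fingertips sit about 40 mm behind the reported TCP, which a gentle touch on the rib confirmed, and I allowed for it from then on.
- **Drift knocked:** it had been knocked to the edge of its mat, so I measured its position again before gripping it.

**Last checks**
- **Dowels:** all three lie in the tray, at about x = 45 to 99 mm in their own lanes. The bore at y = -51 mm was empty from the start.
- **Lever:** the knob reached the last notch (0.81 rad) when clamped. After the button press it is back at 0 rad.
- **Carrier:** it stands upright in the middle of the blue mat. My measurement of its top came out 8 mm too deep, because part of the side face was counted in.
- **Drift:** it lies wholly on the black mat.
- **Bystanders:** the top view shows no sign that the bin, tape roll or setting master moved.

The checks after the button press were numeric only, because the 16-picture viewing limit was used up.

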